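# Build up two machine feet

## Robot

A 7-joint arm with a two-finger parallel gripper is mounted at the origin on the work surface. World frame = base frame: x ahead of the robot, y to its left, z up, the work surface at z = 0. Lengths are in m, angles in rad, forces in N, time in s.
With the tool pointing down it reaches from about 0.425 to 0.875 m from the base axis. Payload 9.9 kg.
Tool frame: the origin (TCP) lies on the centre line of the jaws, within the pads' length; the fingertips stand 14 mm ahead of it and the grasp point (between the pads) lies 5 mm behind it; z points along the fingers, y is the line along which they close (so a half turn about z gives the same grasp; the last joint's range is limited). The gripper opens to 85 mm and grips with 20 to 120 N. Pads are 22 mm wide; open, the fingers measure 114 mm over their backs; the gripper's body (76 mm by 85 mm) begins 54 mm behind the grasp point. The pads swing forward as they close: fully open they stand 13 mm farther back than shut.
Start: joints at [1.201, 0.576, 0.025, 1.437, -0.015, 1.129, -0.057], TCP at [0.19, -0.648, 0.245] pointing down, gripper open.
Joint ranges: [-2.76, 2.76], [-0.34, 2.15], [-1.52, 1.57], [0.19, 2.46], [-1.09, 4.23], [0.17, 1.99], [-2.82, 2.82]. Speed limits (rad/s): [2.22, 2.22, 3.01, 3.01, 3.14, 3.14, 3.14].

## Interface

Orientations are given as a unit quaternion [w, x, y, z].
In Python, from cell import r gives the robot as it stands.
- The arm moves only by the shell command python3 nudge.py [OPENING] [FORCE], which reads ROWS from standard input. ROWS is a JSON list of rows, 1 to 5 of them, each of 6 numbers: dx, dy, dz in m, then a rotation vector rx, ry, rz in rad; each row is the pose to reach, as a shift and turn from the pose commanded when the command began, along the tool's axes at that moment; what a row does not reach only later rows make up. A row lasts 1/8 s, in which the tool goes at most 0.0625 m and 0.188 rad, less where a joint would pass 70% of its speed; a pose out of reach is approached as far as the arm can. OPENING is the finger opening in m, set as the command begins (- or left out keeps the last). The fingers move at their own pace and stop on an object; FORCE is the grip in N (left out, the last holds). Time passes only in rows, so rows that do not move let the fingers close. It prints the time, the measured TCP pose, the force, the opening and the grip force at its end. Input that does not fit is refused with a message, and nothing moves.
- r.observe(): the state, without advancing time (a new reading comes with each control period).
- r.snapshot(name): name is "scene" or "side" or "wrist"; returns the picture (480x640x3 uint8, red, green, blue); there is no depth.
- r.calibration(name): a dict with "fx", "fy", "cx", "cy" (pixels), "extrinsics" (4x4, takes a point from world to camera coordinates). Camera axes: x right, y down, z forward; pixel columns grow to the right and rows downward; lengths in m; the calibration is good to about 2 mm. The wrist camera is an equidistant fisheye: a pixel r from the principal point sees the ray r / f radians off the axis. A picture is of the moment at which its call begins: read the wrist's pose just before it. calibration takes no time and is no camera call; for the wrist camera it gives the pose at the moment of the call.
- r.job_done(): hands the job in; it is judged then, once.
The state is a dict: "time_s": time; "q": joint angles; "joint_velocities": joint speeds; "joint_torque": joint torques, N m; "tool_pos": TCP position; "tcp_rot": TCP orientation; "wrist_force": force on the tool from outside, world axes, zero at the start; "torque": the same for the moment, N m; "finger_gap": finger opening in m; "finger_force": force on a finger pad.
Only numpy, scipy, OpenCV 4.12 (cv2) and the standard library are available. Lean on these libraries where they do the work, as an engineer would, in place of code of your own. Each camera call takes 0.05 s, during which the arm holds its last target. There are 200 camera calls.

## Task

Build up the two machine feet over their studs: on the blue foot the black isolator at the bottom, then the steel washer, then the green collar on top; on the yellow foot the red isolator, then the purple washer on top. Lower each ring until it lies flat on what is beneath it (do not drop or throw any), let everything go, and leave the jar, the tape measure and the wrench where they are.

Things in the scene. Friction and masses are not known exactly. Their poses are not given: they have to be found in the camera images.
- blue_foot: machine foot, fixed to the bench: blue base plate 100 x 100 x 8 mm with a blue round seat 80 mm across, its flat top 20 mm above the bench; from its centre rises a plain steel stud 14 mm in diameter, its top 74 mm above the bench (last 10 mm tapered to 6 mm). Origin: under the stud, at bench level; z up, x and y along the plate's sides.
- yellow_foot: machine foot, fixed to the bench: yellow base plate 100 x 100 x 8 mm with a yellow round seat 80 mm across, its flat top 20 mm above the bench; from its centre rises a plain steel stud 14 mm in diameter, its top 74 mm above the bench (last 10 mm tapered to 6 mm). Origin: under the stud, at bench level; z up, x and y along the plate's sides.
- black_isolator: black rubber isolator: a flat-ended ring 56 mm in outside diameter, 25 mm thick, with a 24 mm round hole right through (70 g, practically rigid). Lies flat on the bench at the start. Origin: centre of its underside, on the ring's axis; z is the ring's axis, up.
- red_isolator: red isolator: a flat-ended ring 56 mm in outside diameter, 25 mm thick, with a 24 mm round hole right through (70 g, practically rigid). Lies flat on the bench at the start. Origin: centre of its underside, on the ring's axis; z is the ring's axis, up.
- steel_washer: thick steel washer, bare grey metal: a flat-ended ring 50 mm in outside diameter, 8 mm thick, with a 24 mm round hole right through (90 g). Lies flat on the bench at the start. Origin: centre of its underside, on the ring's axis; z is the ring's axis, up.
- purple_washer: thick purple nylon washer: a flat-ended ring 50 mm in outside diameter, 8 mm thick, with a 24 mm round hole right through (20 g). Lies flat on the bench at the start. Origin: centre of its underside, on the ring's axis; z is the ring's axis, up.
- green_collar: green plastic collar, the smallest ring: a flat-ended ring 36 mm in outside diameter, 16 mm thick, with a 24 mm round hole right through (20 g). Lies flat on the bench at the start. Origin: centre of its underside, on the ring's axis; z is the ring's axis, up.
- jar: amber glass jar with a steel cap, 64 mm across, 85 mm high, standing on the bench to the robot's right; not part of the job. Origin: centre of its underside.
- tape_measure: orange tape measure, 70 x 65 x 36 mm, lying on the bench to the robot's left; not part of the job. Origin: centre of its underside.
- wrench: steel wrench 200 mm long lying on the far side of the bench, roughly across; not part of the job. Its own x axis runs along it, the handle at -x.

How it is judged:
At the end, for the whole second after the job is handed in: Blue foot, bottom up: black isolator, steel washer, green collar; yellow foot: red isolator, purple washer. Each within 8 mm of the stud's centre and 4 mm of its height (undersides 20, 45, 53 mm above the bench), flat within 0.12 rad, at rest (horizontal distance between each of black_isolator, steel_washer, green_collar and blue_foot below 0.008 m and z of black_isolator in the frame of blue_foot between 0.016 and 0.024 m and angle between each of black_isolator, steel_washer, green_collar, red_isolator, purple_washer's own z axis and vertical below 0.12 rad and linear speed of each of black_isolator, steel_washer, green_collar, red_isolator, purple_washer below 0.02 m/s and z of steel_washer in the frame of blue_foot between 0.041 and 0.049 m and z of green_collar in the frame of blue_foot between 0.049 and 0.057 m and horizontal distance between each of red_isolator, purple_washer and yellow_foot below 0.008 m and z of red_isolator in the frame of yellow_foot between 0.016 and 0.024 m and z of purple_washer in the frame of yellow_foot between 0.041 and 0.049 m); the robot touches nothing.
It fails at once if the jar, tape measure or wrench is moved more than 30 mm (distance of any of jar, tape_measure, wrench from where it was at the start of the episode above 0.03 m).
It fails at once if a ring is dropped or thrown (faster than 0.6 m/s while not in the fingers) ((linear speed of black_isolator above 0.6 m/s and contact force between black_isolator and the fingers below 0.05 N) or (linear speed of steel_washer above 0.6 m/s and contact force between steel_washer and the fingers below 0.05 N) or (linear speed of green_collar above 0.6 m/s and contact force between green_collar and the fingers below 0.05 N) or (linear speed of red_isolator above 0.6 m/s and contact force between red_isolator and the fingers below 0.05 N) or (linear speed of purple_washer above 0.6 m/s and contact force between purple_washer and the fingers below 0.05 N)).
It also fails if it takes over 112 s, if anything falls off the work surface, if the arm or the gripper's body presses on something with over 40 N, if the wrist force passes 120 N, or if a joint passes its speed limit or range.

## Working session

There is one attempt and no reset: what is moved stays moved. The work goes in short steps, Python scripts to look and compute and a shell command to move; the robot and the scene stay as the last step left them, time stands still between calls to the robot, and variables do not carry over. Pictures are saved under pics/ and viewed, at most 14 in all, crops included, and the job is handed in when it is done.

```bash
ls; mkdir -p pics; python3 - <<'E'
from cell import r
import cv2
for n in("scene","side"):
    cv2.imwrite(f"pics/{n}0.png",r.snapshot(n)[...,::-1]); c=r.calibration(n); print(n,c)
print(r.observe())
E
```

```text
cell.py
nudge.py
pics
scene {'fx': 517.4320660063372, 'fy': 517.4320660063372, 'cx': 325.3904474839566, 'cy': 238.31890248141283, 'extrinsics': array([[-0.77583146,  0.63090445,  0.00671644,  0.50310171],
       [ 0.54092668,  0.67058892, -0.5076503 , -0.31987185],
       [-0.32478281, -0.39021798, -0.86153703,  1.44575757],
       [ 0.        ,  0.        ,  0.        ,  1.        ]])}
side {'fx': 464.4899032264386, 'fy': 464.4899032264386, 'cx': 317.3360012891847, 'cy': 232.33994070618482, 'extrinsics': array([[-0.72749274, -0.6860574 ,  0.00891964,  0.4482023 ],
       [-0.50980401,  0.53180243, -0.67622929,  0.33428005],
       [ 0.45918862, -0.49649917, -0.73663721,  0.89562373],
       [ 0.        ,  0.        ,  0.        ,  1.        ]])}
{'time_s': 0.1, 'q': array([ 1.20119462,  0.57641437,  0.02487409,  1.43784   , -0.01502425,
        1.12897137, -0.05648449]), 'joint_velocities': array([ 0.00078222, -0.00233717,  0.00120793, -0.0040433 ,  0.00071279,
       -0.00013861,  0.00162802]), 'joint_torque': array([ 6.49960668e-03, -7.67302465e+01,  2.25793988e+00, -2.86602241e+01,
        1.58055034e-02,  8.75784812e-03,  1.22050849e-05]), 'tool_pos': array([ 0.19019299, -0.64725166,  0.24454644]), 'tcp_rot': array([-7.11300822e-04,  9.89805710e-01,  1.42422373e-01, -1.35482546e-04]), 'wrist_force': array([-0.03072693, -0.54614428, -0.2971678 ]), 'torque': array([-0.00080119,  0.00668574, -0.02804431]), 'finger_force': 0.0, 'finger_gap': 0.08530781061424655}
```
View pics/scene0.png

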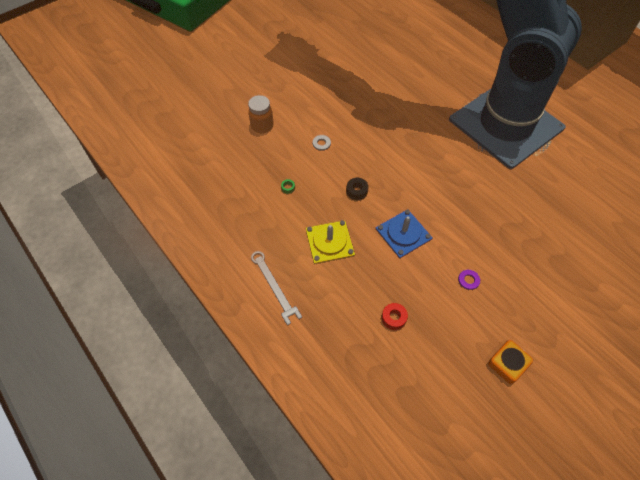

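View pics/side0.png

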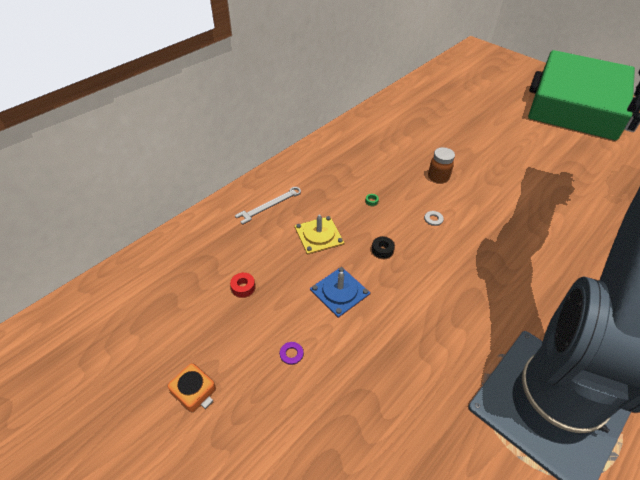

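Scene view: jar (260,112), steel washer (321,143), green (288,186), black (357,188), yellow foot (330,240), blue foot (404,233), purple (469,280), red (395,316), wrench (275,288), tape (511,361). The side view shows all of them too: steel (434,217), green (372,200), black (383,247), yellow foot (319,233), blue foot (340,290), purple (291,352), red (243,284).

```bash
cat > h.py <<'E'
import cv2, numpy as np
from cell import r
SEED={'black':((357,188),(383,247),.025),'red':((395,316),(243,284),.025),'steel':((321,143),(434,217),.008),
 'purple':((469,280),(291,352),.008),'green':((288,186),(372,200),.016),'yfoot':((330,240),(319,233),.008),'bfoot':((404,233),(340,290),.008)}
def mask(img,n):
    H,S,V=[a.astype(int) for a in cv2.split(cv2.cvtColor(img,cv2.COLOR_RGB2HSV))]
    c=(S>110)&(V>50)
    return {'black':V<60,'red':((H<5)|(H>172))&(S>200)&(V>70),'steel':(S<60)&(V>90),'purple':(H>125)&(H<160)&c,
     'green':(H>45)&(H<80)&c,'yfoot':(H>24)&(H<36)&c,'bfoot':(H>100)&(H<124)&c}[n].astype(np.uint8)
def blob(img,n,seed,R=45):
    m=mask(img,n); w=np.zeros_like(m); cv2.circle(w,tuple(int(x) for x in seed),R,1,-1); m&=w
    cs=cv2.findContours(m,cv2.RETR_EXTERNAL,cv2.CHAIN_APPROX_NONE)[0]
    return cv2.convexHull(max(cs,key=cv2.contourArea))
def cen(h):
    M=cv2.moments(h); return np.array([M['m10']/M['m00'],M['m01']/M['m00']])
def ray(cam,uv,z,c=None):
    c=c or r.calibration(cam); E=c['extrinsics']; x=(uv[0]-c['cx'])/c['fx']; y=(uv[1]-c['cy'])/c['fy']
    if cam=='wrist':
        t=np.hypot(x,y); d=np.array([x/t*np.sin(t),y/t*np.sin(t),np.cos(t)]) if t>1e-9 else np.array([0,0,1.])
    else: d=np.array([x,y,1])
    d=E[:3,:3].T@d; o=-E[:3,:3].T@E[:3,3]
    return (o+d*(z-o[2])/d[2])[:2]
E
python3 - <<'E'
from h import *
for i,n in enumerate(("scene","side")):
    im=r.snapshot(n)
    for k,s in SEED.items():
        h=blob(im,k,s[i]); p=ray(n,cen(h),s[2]/2); print(n,k,cen(h).round(1),cv2.contourArea(h),p.round(4))
        if 'foot' in k:
            q=np.array([ray(n,x[0],.008) for x in h],np.float32); a=cv2.minAreaRect(q); print('  rect',a)
for n,k,uv,z in (('scene','wr1',(258,257),0),('scene','wr2',(292,316),0),('scene','jar',(261,122),.02),('scene','tape',(511,361),.03)): print(k,ray(n,uv,z))
im=r.snapshot('wrist'); cv2.imwrite('pics/w0.png',im[...,::-1]); c=r.calibration('wrist'); print(c)
E
```

```text
scene black [356.6 188.9] 317.0 [ 0.477  -0.0855]
scene red [394.4 315.3] 458.5 [0.6364 0.226 ]
scene steel [321.2 142.1] 177.0 [ 0.4453 -0.2678]
scene purple [468.9 279.1] 301.5 [0.4383 0.2672]
scene green [287.5 185. ] 107.5 [ 0.6045 -0.2079]
scene yfoot [329.2 241. ] 1392.5 [ 0.625  -0.0144]
  rect ((0.6250052452087402, -0.013130344450473785), (0.09715602546930313, 0.09790090471506119), 63.845794677734375)
scene bfoot [403.4 233.1] 1350.0 [0.4705 0.0815]
  rect ((0.47115322947502136, 0.08171164244413376), (0.09729263931512833, 0.09757214784622192), 83.87836456298828)
side black [382.4 247.2] 355.5 [ 0.4767 -0.0865]
side red [241.5 281.1] 35.5 [0.6487 0.2212]
side steel [433.2 217.6] 191.5 [ 0.4469 -0.2684]
side purple [291.  352.6] 387.0 [0.4399 0.2665]
side green [371.6 199.2] 107.5 [ 0.607  -0.2069]
side yfoot [318.3 233.6] 1002.0 [ 0.6276 -0.0158]
  rect ((0.6252133250236511, -0.014340333640575409), (0.09652016311883926, 0.09671894460916519), 63.91826248168945)
side bfoot [339.5 291.3] 1489.0 [0.4693 0.0814]
  rect ((0.4692716598510742, 0.08200250566005707), (0.09862393140792847, 0.09812946617603302), 83.49098205566406)
wr1 [ 0.78254055 -0.08822294]
wr2 [0.81018503 0.08114163]
jar [ 0.53740382 -0.41616294]
tape [0.52398426 0.45599103]
{'fx': 371.64829954431775, 'fy': 371.64829954431775, 'cx': 318.7358252851256, 'cy': 237.05155952405886, 'extrinsics': array([[ 2.81459026e-01, -9.59573063e-01, -5.94963255e-04,
        -6.75051031e-01],
       [-9.08652996e-01, -2.66722500e-01,  3.21261328e-01,
        -4.13017467e-02],
       [-3.08432406e-01, -8.98812852e-02, -9.46990393e-01,
         3.80388081e-01],
       [ 0.00000000e+00,  0.00000000e+00,  0.00000000e+00,
         1.00000000e+00]])}
```

```bash
echo '[[0.2, -0.2, 0, 0, 0, 0.286], [0.2, -0.2, 0, 0, 0, 0.286], [0.2, -0.2, 0, 0, 0, 0.286], [0.2, -0.2, 0, 0, 0, 0.286], [0.2, -0.2, 0, 0, 0, 0.286]]' | python3 nudge.py 0.056 40
```

```text
time_s: 0.88
tool_pos: [0.3275, -0.3962, 0.2455]
tcp_rot: [-0.0, 1.0, 0.002, 0.0]
wrist_force: [0.8, -0.3, 0.9]
finger_gap: 0.0559
finger_force: 0.0
```

View pics/w0.png

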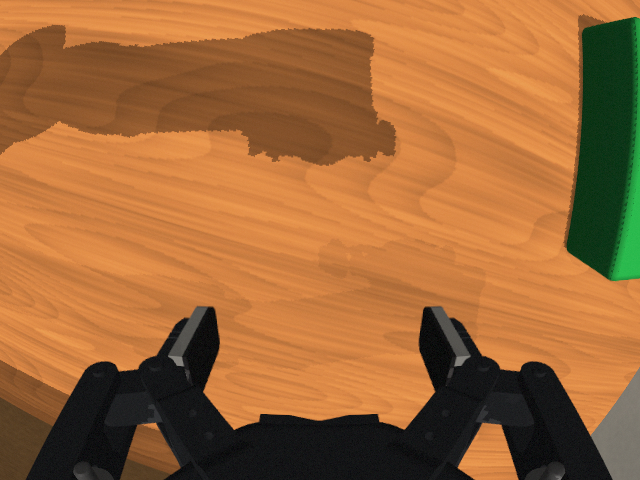

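The wrist picture shows the bench from the tool's +x side, with the finger pads at (200,330) and (440,330). I'll now move to a free spot for a touch test.

```bash
echo '[[0.0625, -0.056, 0, 0, 0, 0.004], [0.11, -0.113, 0, 0, 0, 0.004], [0.165, -0.17, 0, 0, 0, 0.004], [0.2125, -0.226, 0, 0, 0, 0.004], [0.2125, -0.226, 0, 0, 0, 0.004]]' | python3 nudge.py 0.050; python3 - <<'E'
from h import *
c=r.calibration('wrist'); im=r.snapshot('wrist'); cv2.imwrite('pics/w1.png',im[...,::-1]); print(r.observe()['tool_pos'])
W={'black':(.477,-.086,.0125),'green':(.606,-.2075,.008),'yfoot':(.625,-.0138,.004),'steel':(.446,-.268,.004),'bfoot':(.47,.0815,.004)}
for k,p in W.items():
    q=c['extrinsics']@[*p,1]; t=np.arctan2(np.hypot(q[0],q[1]),q[2]); u=q[:2]/np.hypot(q[0],q[1])*t*c['fx']+[c['cx'],c['cy']]
    print(k,u.round())
    try: h=blob(im,k,u,70); print('  ',cen(h).round(),cv2.contourArea(h),ray('wrist',cen(h),p[2],c).round(4))
    except Exception as e: print(' no')
E
```

```text
time_s: 1.5
tool_pos: [0.5396, -0.1717, 0.2455]
tcp_rot: [0.0, 1.0, -0.002, 0.0]
wrist_force: [0.1, -0.5, 0.3]
finger_gap: 0.0501
finger_force: 0.0
[ 0.54520553 -0.16289082  0.24522018]
black [238. 258.]
   [239. 258.] 2228.0 [ 0.4766 -0.0872]
green [355. 132.]
   [354. 132.] 997.0 [ 0.6068 -0.2065]
yfoot [165. 121.]
   [168. 120.] 7991.0 [ 0.6257 -0.0174]
steel [405. 280.]
   [405. 280.] 1353.0 [ 0.446  -0.2682]
bfoot [109. 259.]
   [112. 257.] 5174.0 [0.4732 0.0754]
```

View pics/w1.png

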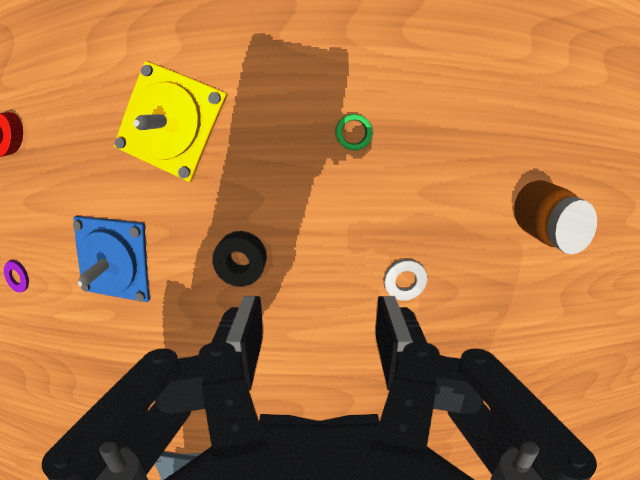

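The wrist view agrees with the outer cameras to about 1 mm: black (239,258), green (354,132), steel (405,280), yellow foot (168,120), blue foot (112,257). Next is the touch test.

```bash
echo '[[0, 0, 0.06, 0, 0, 0], [0, 0, 0.12, 0, 0, 0], [0, 0, 0.18, 0, 0, 0], [0, 0, 0.215, 0, 0, 0], [0, 0, 0.222, 0, 0, 0]]' | python3 nudge.py 0.050;echo '[[0, 0, 0, 0, 0, 0], [0, 0, 0.002, 0, 0, 0], [0, 0, 0.002, 0, 0, 0], [0, 0, 0.004, 0, 0, 0], [0, 0, 0.004, 0, 0, 0]]' | python3 nudge.py
```

```text
time_s: 2.17
tool_pos: [0.5369, -0.1732, 0.0212]
tcp_rot: [-0.001, 1.0, -0.002, -0.002]
wrist_force: [-0.0, 0.6, -0.2]
finger_gap: 0.0502
finger_force: 0.0
time_s: 2.8
tool_pos: [0.5384, -0.1734, 0.0195]
tcp_rot: [0.0, 1.0, -0.002, 0.0]
wrist_force: [-0.1, -0.0, -1.0]
finger_gap: 0.0498
finger_force: 0.0
```

```bash
for i in 1 2; do echo '[[0, 0, 0.002, 0, 0, 0], [0, 0, 0.002, 0, 0, 0], [0, 0, 0.002, 0, 0, 0]]' | python3 nudge.py | sed -n '2p;4p' ; done;  echo '[[0, 0, 0.002, 0, 0, 0], [0, 0, 0.002, 0, 0, 0], [0, 0, 0.002, 0, 0, 0]]' | python3 nudge.py| sed -n '2p;4p'
```

```text
tool_pos: [0.5383, -0.1734, 0.0172]
wrist_force: [0.3, -0.5, 0.1]
tool_pos: [0.5384, -0.1734, 0.0153]
wrist_force: [0.2, -0.3, 0.3]
tool_pos: [0.5383, -0.1734, 0.0133]
wrist_force: [-0.5, -0.1, -0.1]
```

```bash
for i in 1; do echo '[[0, 0, 0.002, 0, 0, 0], [0, 0, 0.002, 0, 0, 0], [0, 0, 0.002, 0, 0, 0]]' | python3 nudge.py | sed -n '2p;4p' ; done;  echo '[[0, 0, 0.0015, 0, 0, 0], [0, 0, 0.0015, 0, 0, 0], [0, 0, 0.0015, 0, 0, 0]]' | python3 nudge.py| sed -n '2p;4p'
```

```text
tool_pos: [0.5383, -0.1734, 0.0113]
wrist_force: [-0.0, -0.4, -0.3]
tool_pos: [0.5384, -0.1734, 0.011]
wrist_force: [-4.4, 2.0, 17.4]
```

```bash
 echo '[[0, 0, 0.0015, 0, 0, 0], [0, 0, 0.0015, 0, 0, 0], [0, 0, 0.0015, 0, 0, 0]]' | python3 nudge.py| sed -n '2p;4p'
```

```text
tool_pos: [0.5384, -0.1734, 0.0109]
wrist_force: [-8.6, 3.9, 36.0]
```

Tips touch the bench at TCP z = 0.011 with the 50 mm opening. Next, grasp the black isolator.

```bash
echo '[[0, 0, -0.06, 0, 0, 0], [-0.03, -0.043, -0.06, 0, 0, 0], [-0.0614, -0.0869, -0.06, 0, 0, 0], [-0.0614, -0.0869, -0.06, 0, 0, 0], [-0.0614, -0.0869, -0.06, 0, 0, 0]]' | python3 nudge.py 0.075
```

```text
time_s: 5.68
tool_pos: [0.4779, -0.0864, 0.0685]
tcp_rot: [0.0, 1.0, -0.002, 0.0]
wrist_force: [-1.0, 0.3, 0.4]
finger_gap: 0.0747
finger_force: 0.0
```

```bash
echo '[[0, 0, 0.03, 0, 0, 0], [0, 0, 0.05, 0, 0, 0], [0, 0, 0.05, 0, 0, 0]]' | python3 nudge.py ; echo '[[0, 0, 0, 0, 0, 0], [0, 0, 0, 0, 0, 0], [0, 0, 0, 0, 0, 0], [0, 0, 0, 0, 0, 0]]' | python3 nudge.py 0.04 40
```

```text
time_s: 6.05
tool_pos: [0.4771, -0.0873, 0.0171]
tcp_rot: [0.0, 1.0, -0.003, -0.001]
wrist_force: [-0.1, 0.9, 0.1]
finger_gap: 0.0755
finger_force: 0.0
time_s: 6.55
tool_pos: [0.478, -0.0867, 0.0192]
tcp_rot: [0.0, 1.0, -0.002, 0.001]
wrist_force: [0.0, -1.3, 6.9]
finger_gap: 0.0542
finger_force: 42.9
```

```bash
echo '[[0, 0, -0.02, 0, 0, 0], [0, 0, -0.06, 0, 0, 0], [0, 0, -0.095, 0, 0, 0], [-0.003, -0.045, -0.095, 0, 0, 0], [-0.007, -0.09, -0.095, 0, 0, 0]]' | python3 nudge.py ; echo '[[0, -0.04, 0, 0, 0, 0], [0, -0.078, 0, 0, 0, 0], [0, -0.078, 0, 0, 0, 0], [0, -0.078, 0, 0, 0, 0]]' | python3 nudge.py; python3 - <<'E'
from h import *
print(r.observe()['tool_pos'],r.observe()['finger_gap'])
for n in('scene','side'):
    im=r.snapshot(n); i=n=='side'
    c=r.calibration(n);q=c['extrinsics']@[.471,.0815,.105,1]; u=np.array([q[0]/q[2]*c['fx']+c['cx'],q[1]/q[2]*c['fy']+c['cy']]).astype(int)
    cv2.imwrite(f'pics/{n}1.png',cv2.resize(im[max(0,u[1]-75):u[1]+75,u[0]-100:u[0]+100],(800,600))[...,::-1])
E
```

```text
time_s: 7.18
tool_pos: [0.4712, 0.0045, 0.1143]
tcp_rot: [-0.0, 1.0, -0.003, 0.001]
wrist_force: [0.1, -0.2, -1.7]
finger_gap: 0.0538
finger_force: 42.6
time_s: 7.68
tool_pos: [0.4709, 0.0813, 0.1135]
tcp_rot: [0.0, 1.0, -0.002, 0.0]
wrist_force: [-1.1, -0.7, -0.4]
finger_gap: 0.0542
finger_force: 42.6
[0.47089803 0.08125809 0.11347648] 0.054185684257981585
```

View pics/scene1.png

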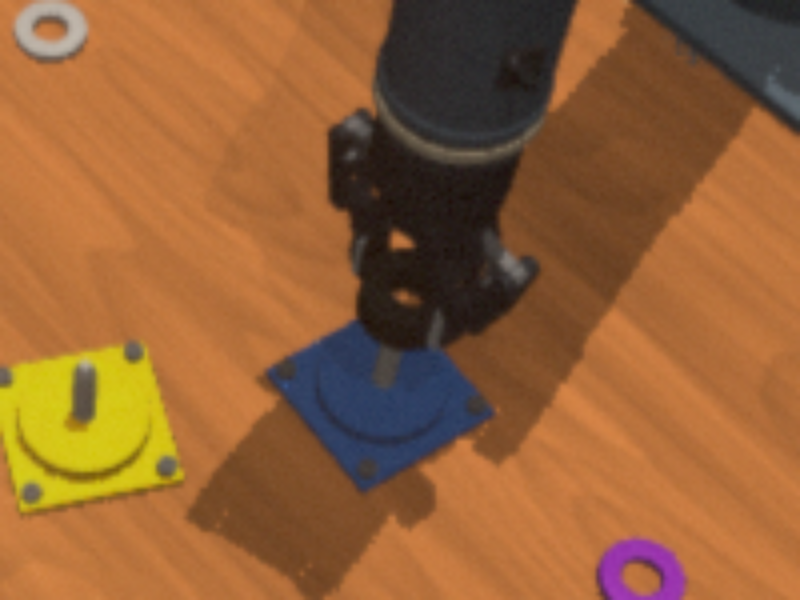

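The zoomed scene view shows the isolator held level, its hole (405,295) in line above the stud (388,365). Lowering.

```bash
echo '[[0, 0, 0.03, 0, 0, 0], [0, 0, 0.045, 0, 0, 0], [0, 0, 0.06, 0, 0, 0], [0, 0, 0.07, 0, 0, 0], [0, 0, 0.07, 0, 0, 0]]' | python3 nudge.py ;echo '[[0, 0, 0.002, 0, 0, 0], [0, 0, 0.004, 0, 0, 0], [0, 0, 0.005, 0, 0, 0], [0, 0, 0.005, 0, 0, 0]]' | python3 nudge.py
```

```text
time_s: 8.4
tool_pos: [0.4708, 0.0811, 0.0429]
tcp_rot: [0.0, 1.0, -0.003, -0.001]
wrist_force: [-0.2, 0.1, -0.8]
finger_gap: 0.0539
finger_force: 42.6
time_s: 8.9
tool_pos: [0.4713, 0.0818, 0.0392]
tcp_rot: [-0.0, 1.0, -0.002, 0.001]
wrist_force: [-1.8, -0.9, 11.4]
finger_gap: 0.0538
finger_force: 43.8
```

```bash
echo '[[0, 0, 0, 0, 0, 0], [0, 0, 0, 0, 0, 0], [0, 0, -0.02, 0, 0, 0], [0, 0, -0.06, 0, 0, 0], [0, 0, -0.085, 0, 0, 0]]' | python3 nudge.py 0.075;echo '[[0, 0.06, 0, 0, 0, 0], [-0.01, 0.12, 0, 0, 0, 0], [-0.015, 0.18, 0, 0, 0, 0], [-0.02, 0.24, 0, 0, 0, 0], [-0.025, 0.3, 0, 0, 0, 0]]' | python3 nudge.py 0.066; echo '[[0, 0.0495, 0, 0, 0, 0], [0, 0.0495, 0, 0, 0, 0], [0, 0.0495, 0.03, 0, 0, 0], [0, 0.0495, 0.06, 0, 0, 0], [0, 0.0495, 0.06, 0, 0, 0]]' | python3 nudge.py; python3 - <<'E'
from h import *
print(r.observe()['tool_pos'])
im=r.snapshot('scene'); c=r.calibration('scene')
h=blob(im,'steel',(321,142)); print('steel',ray('scene',cen(h),.004))
cv2.imwrite('pics/s2.png',cv2.resize(im[150:300,310:510],(800,600))[...,::-1])
E
```

```text
time_s: 9.52
tool_pos: [0.4713, 0.0818, 0.1247]
tcp_rot: [-0.0, 1.0, -0.002, 0.0]
wrist_force: [0.3, -0.1, -0.7]
finger_gap: 0.0753
finger_force: 0.0
time_s: 10.15
tool_pos: [0.4445, -0.2199, 0.1233]
tcp_rot: [-0.0, 1.0, -0.002, 0.0]
wrist_force: [1.3, -0.0, 0.6]
finger_gap: 0.0659
finger_force: 0.0
time_s: 10.78
tool_pos: [0.4435, -0.2658, 0.0617]
tcp_rot: [-0.001, 1.0, -0.001, -0.002]
wrist_force: [0.2, -0.1, 0.1]
finger_gap: 0.0661
finger_force: 0.0
[ 0.44350928 -0.26581783  0.0617482 ]
steel [ 0.44473224 -0.2679283 ]
```

View pics/s2.png

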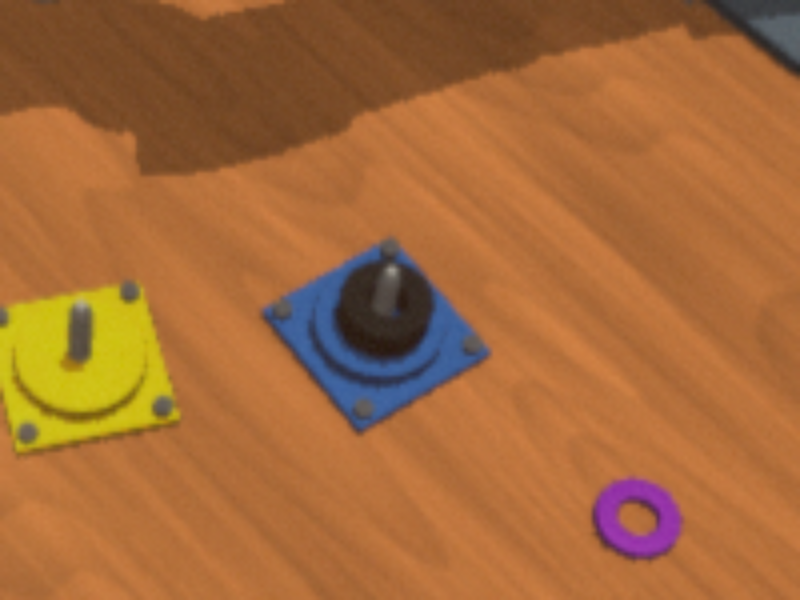

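The isolator (383,315) sits flat round the blue stud. Now down onto the steel washer.

```bash
echo '[[0, 0, 0.03, 0, 0, 0], [0, 0, 0.045, 0, 0, 0], [0, 0, 0.045, 0, 0, 0], [0, 0, 0.045, 0, 0, 0]]' | python3 nudge.py
```

```text
time_s: 11.32
tool_pos: [0.445, -0.2677, 0.0192]
tcp_rot: [0.0, 1.0, -0.002, 0.0]
wrist_force: [-0.1, 0.1, -0.2]
finger_gap: 0.0658
finger_force: 0.0
```

```bash
echo '[[0.001, 0, 0.0065, 0, 0, 0], [0.001, 0, 0.0065, 0, 0, 0], [0.001, 0, 0.0065, 0, 0, 0]]' | python3 nudge.py; echo '[[0, 0, 0, 0, 0, 0], [0, 0, 0, 0, 0, 0], [0, 0, 0, 0, 0, 0], [0, 0, 0, 0, 0, 0]]' | python3 nudge.py 0.04 40
```

```text
time_s: 11.7
tool_pos: [0.4456, -0.2676, 0.0119]
tcp_rot: [0.0, 1.0, -0.002, 0.0]
wrist_force: [-0.5, -0.2, -0.7]
finger_gap: 0.0661
finger_force: 0.0
time_s: 12.2
tool_pos: [0.4456, -0.2677, 0.0124]
tcp_rot: [0.0, 1.0, -0.002, 0.0]
wrist_force: [-1.1, 1.7, 7.9]
finger_gap: 0.0476
finger_force: 39.8
```

```bash
echo '[[0, 0, -0.03, 0, 0, 0], [0, 0, -0.08, 0, 0, 0], [0, 0, -0.11, 0, 0, 0], [0.005, -0.04, -0.11, 0, 0, 0], [0.01, -0.09, -0.11, 0, 0, 0]]' | python3 nudge.py; echo '[[0, -0.06, 0, 0, 0, 0], [0.005, -0.12, 0, 0, 0, 0], [0.01, -0.18, 0, 0, 0, 0], [0.015, -0.23, 0, 0, 0, 0], [0.015, -0.259, 0, 0, 0, 0]]' | python3 nudge.py;echo '[[0, 0, 0, 0, 0, 0], [0, 0, 0.02, 0, 0, 0], [0, 0, 0.02, 0, 0, 0], [0, 0, 0.02, 0, 0, 0]]' | python3 nudge.py; python3 - <<'E'
from h import *
print(r.observe()['tool_pos'])
im=r.snapshot('scene'); im2=r.snapshot('side')
a=cv2.resize(im[165:265,350:450],(400,400));b=cv2.resize(im2[225:325,290:390],(400,400))
cv2.imwrite('pics/s3.png',np.hstack([a,b])[...,::-1])
E
```

```text
time_s: 12.82
tool_pos: [0.4561, -0.1777, 0.1224]
tcp_rot: [0.0, 1.0, -0.003, 0.001]
wrist_force: [1.0, 0.7, -1.0]
finger_gap: 0.0476
finger_force: 41.9
time_s: 13.45
tool_pos: [0.472, 0.0844, 0.1219]
tcp_rot: [-0.0, 1.0, -0.0, 0.0]
wrist_force: [0.2, -0.7, -0.8]
finger_gap: 0.0474
finger_force: 41.9
time_s: 13.95
tool_pos: [0.4721, 0.0805, 0.1022]
tcp_rot: [0.0, 1.0, -0.003, -0.0]
wrist_force: [0.5, -1.0, -0.9]
finger_gap: 0.0477
finger_force: 41.9
[0.47208338 0.08051157 0.10217057]
```

View pics/s3.png

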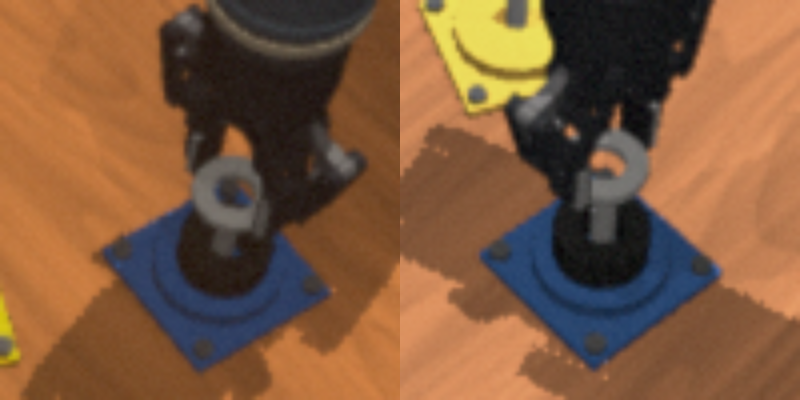

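The views show the washer above the stud (scene crop about (228,190), side crop (612,168)), but it may be tilted. I'll check from the wrist camera.

```bash
python3 - <<'E'
from h import *
im=r.snapshot('wrist')
cv2.imwrite('pics/w3.png',im[180:480,120:520][...,::-1])
for n,(u0,v0) in(('scene',(350,165)),('side',(290,225))):
    im=r.snapshot(n)[v0:v0+100,u0:u0+100]
    H,S,V=cv2.split(cv2.cvtColor(im,cv2.COLOR_RGB2HSV)); m=((S<70)&(V>85)).astype(np.uint8)
    N,l,st,ce=cv2.connectedComponentsWithStats(m)
    for i in range(1,N):
        if st[i,4]>15: print(n,st[i],ce[i])
E
```

```text
scene [44  3  6  5 17] [46.64705882  4.88235294]
scene [82 36  7  8 29] [84.86206897 39.65517241]
scene [ 48  39  17  19 172] [55.56976744 47.88372093]
side [27  0  4  7 23] [28.65217391  2.56521739]
side [29 19 11 11 48] [34.         24.91666667]
side [ 48  32  14  28 168] [54.48214286 42.51785714]
```

View pics/w3.png

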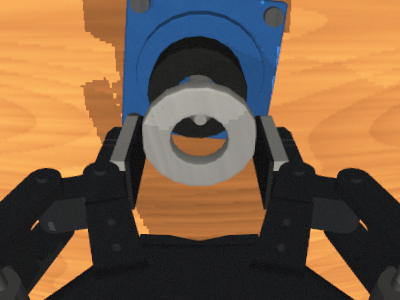

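```bash
python3 - <<'E'
from h import *
a=cv2.resize(r.snapshot('wrist')[245:395,245:395],(400,400),interpolation=cv2.INTER_CUBIC)
b=cv2.resize(r.snapshot('side')[248:288,322:362],(400,400),interpolation=cv2.INTER_CUBIC)
im=np.clip(np.hstack([a,b]).astype(int)*1.4,0,255).astype(np.uint8)
cv2.imwrite('pics/w4.png',im[...,::-1])
E
```

```text
(no output)
```

View pics/w4.png

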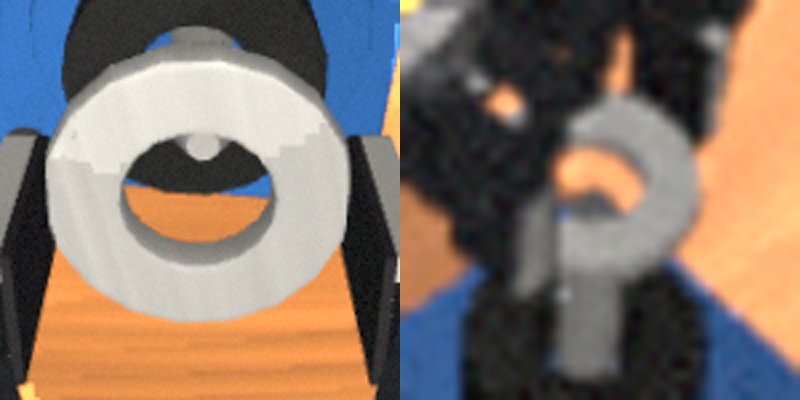

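The enlarged wrist view shows the +x rim at the top and an ellipse ratio of about 0.85, as expected for a level washer. The stud tip at (205,145) shows inside the hole. Lowering.

```bash
echo '[[-0.0015, -0.001, 0.01, 0, 0, 0], [-0.0015, -0.001, 0.02, 0, 0, 0], [-0.0015, -0.001, 0.03, 0, 0, 0], [-0.0015, -0.001, 0.04, 0, 0, 0], [-0.0015, -0.001, 0.04, 0, 0, 0]]' | python3 nudge.py;echo '[[0, 0, 0.002, 0, 0, 0], [0, 0, 0.004, 0, 0, 0], [0, 0, 0.0055, 0, 0, 0], [0, 0, 0.0055, 0, 0, 0]]' | python3 nudge.py
```

```text
time_s: 14.92
tool_pos: [0.47, 0.0822, 0.0608]
tcp_rot: [0.0, 1.0, -0.002, -0.001]
wrist_force: [-0.2, -0.2, -0.5]
finger_gap: 0.0473
finger_force: 41.9
time_s: 15.42
tool_pos: [0.4707, 0.0823, 0.0573]
tcp_rot: [-0.0, 1.0, -0.002, 0.001]
wrist_force: [-3.1, 0.2, 15.4]
finger_gap: 0.0476
finger_force: 43.3
```

```bash
echo '[[0, 0, 0, 0, 0, 0], [0, 0, 0, 0, 0, 0], [0, 0, -0.02, 0, 0, 0], [0, 0, -0.06, 0, 0, 0], [0, 0, -0.07, 0, 0, 0]]' | python3 nudge.py 0.07;echo '[[0.025, 0.05, 0, 0, 0, 0], [0.05, 0.1, 0, 0, 0, 0], [0.075, 0.155, 0, 0, 0, 0], [0.1, 0.21, 0, 0, 0, 0], [0.1255, 0.265, 0, 0, 0, 0]]' | python3 nudge.py 0.055; echo '[[0.01, 0.024, 0, 0, 0, 0], [0.01, 0.024, 0.03, 0, 0, 0], [0.01, 0.024, 0.06, 0, 0, 0], [0.01, 0.024, 0.06, 0, 0, 0], [0.01, 0.024, 0.06, 0, 0, 0]]' | python3 nudge.py; python3 - <<'E'
from h import *
im=r.snapshot('scene')
h=blob(im,'green',(288,186)); print('green',ray('scene',cen(h),.008))
h=blob(im,'steel',(404,218),25); print('steel',ray('scene',cen(h),.049),cv2.contourArea(h))
E
```

```text
time_s: 16.05
tool_pos: [0.4715, 0.0825, 0.1281]
tcp_rot: [-0.0, 1.0, -0.002, 0.001]
wrist_force: [0.3, -1.0, -0.5]
finger_gap: 0.0701
finger_force: 0.0
time_s: 16.68
tool_pos: [0.5953, -0.1849, 0.1255]
tcp_rot: [-0.0, 1.0, -0.002, -0.0]
wrist_force: [1.2, 0.8, -0.6]
finger_gap: 0.0552
finger_force: 0.0
time_s: 17.3
tool_pos: [0.6051, -0.2073, 0.0668]
tcp_rot: [0.0, 1.0, -0.002, 0.0]
wrist_force: [0.9, -0.5, 0.1]
finger_gap: 0.0549
finger_force: 0.0
green [ 0.60612202 -0.20694269]
steel [0.46610464 0.0807746 ] 366.0
```

```bash
echo '[[0.001, 0, 0.03, 0, 0, 0], [0.001, 0, 0.045, 0, 0, 0], [0.001, 0, 0.051, 0, 0, 0], [0.001, 0, 0.051, 0, 0, 0], [0.001, 0, 0.051, 0, 0, 0]]' | python3 nudge.py; echo '[[0, 0, 0, 0, 0, 0], [0, 0, 0, 0, 0, 0], [0, 0, 0, 0, 0, 0], [0, 0, 0, 0, 0, 0]]' | python3 nudge.py 0.025 30
```

```text
time_s: 17.98
tool_pos: [0.6063, -0.2075, 0.0161]
tcp_rot: [0.0, 1.0, -0.002, 0.001]
wrist_force: [0.2, -0.3, 0.1]
finger_gap: 0.0551
finger_force: 0.0
time_s: 18.48
tool_pos: [0.6062, -0.2074, 0.0162]
tcp_rot: [0.0, 1.0, -0.002, 0.001]
wrist_force: [-1.1, 0.4, 5.3]
finger_gap: 0.035
finger_force: 29.4
```

Lift and carry back to (0.470, 0.082).

```bash
echo '[[0, 0, -0.04, 0, 0, 0], [0, 0, -0.09, 0, 0, 0], [0, 0, -0.11, 0, 0, 0], [-0.02, -0.045, -0.11, 0, 0, 0], [-0.045, -0.095, -0.11, 0, 0, 0]]' | python3 nudge.py; echo '[[-0.025, -0.05, 0, 0, 0, 0], [-0.05, -0.1, 0, 0, 0, 0], [-0.075, -0.15, 0, 0, 0, 0], [-0.091, -0.185, 0, 0, 0, 0], [-0.091, -0.194, 0, 0, 0, 0]]' | python3 nudge.py;echo '[[0, 0, 0, 0, 0, 0], [0, 0, 0.015, 0, 0, 0], [0, 0, 0.015, 0, 0, 0], [0, 0, 0.015, 0, 0, 0]]' | python3 nudge.py; python3 - <<'E'
from h import *
print(r.observe()['tool_pos'])
a=cv2.resize(r.snapshot('wrist')[220:420,220:420],(400,400))
b=cv2.resize(r.snapshot('scene')[180:260,365:445],(400,400),interpolation=cv2.INTER_CUBIC)
cv2.imwrite('pics/w5.png',np.hstack([a,b])[...,::-1])
E
```

```text
time_s: 19.1
tool_pos: [0.5611, -0.1116, 0.1259]
tcp_rot: [0.0, 1.0, -0.003, 0.001]
wrist_force: [0.2, 1.1, -1.4]
finger_gap: 0.035
finger_force: 30.1
time_s: 19.73
tool_pos: [0.47, 0.0849, 0.1258]
tcp_rot: [-0.0, 1.0, -0.0, 0.0]
wrist_force: [-0.1, 0.1, -0.2]
finger_gap: 0.0354
finger_force: 30.1
time_s: 20.23
tool_pos: [0.4715, 0.0813, 0.1105]
tcp_rot: [0.0, 1.0, -0.003, 0.0]
wrist_force: [0.1, -1.2, 0.2]
finger_gap: 0.0349
finger_force: 30.1
[0.47146917 0.08131647 0.11054218]
```

View pics/w5.png

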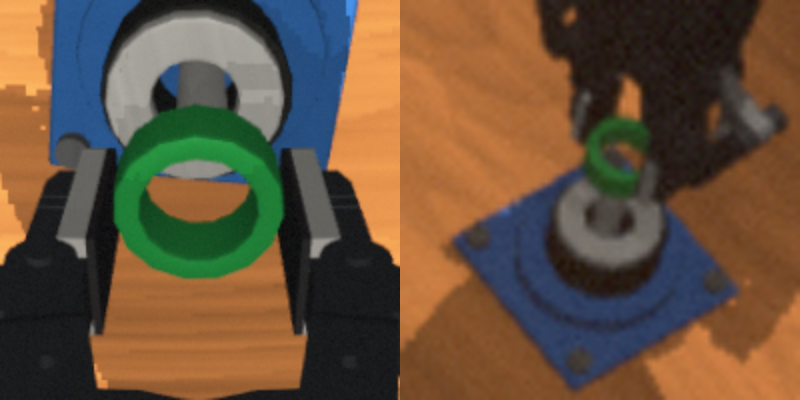

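The wrist view shows the green collar level and gripped centrally; the steel washer lies flat, centred on the stud. Lowering.

```bash
echo '[[-0.001, -0.0005, 0.01, 0, 0, 0], [-0.001, -0.0005, 0.02, 0, 0, 0], [-0.001, -0.0005, 0.03, 0, 0, 0], [-0.001, -0.0005, 0.037, 0, 0, 0], [-0.001, -0.0005, 0.037, 0, 0, 0]]' | python3 nudge.py;echo '[[0, 0, 0.002, 0, 0, 0], [0, 0, 0.004, 0, 0, 0], [0, 0, 0.0055, 0, 0, 0], [0, 0, 0.0055, 0, 0, 0]]' | python3 nudge.py
```

```text
time_s: 20.95
tool_pos: [0.4697, 0.0827, 0.0726]
tcp_rot: [0.0, 1.0, -0.002, -0.001]
wrist_force: [-1.0, -0.2, 0.8]
finger_gap: 0.0351
finger_force: 30.1
time_s: 21.45
tool_pos: [0.4703, 0.0828, 0.069]
tcp_rot: [-0.0, 1.0, -0.002, 0.001]
wrist_force: [-4.1, -1.1, 19.2]
finger_gap: 0.0352
finger_force: 31.5
```

```bash
echo '[[0, 0, 0, 0, 0, 0], [0, 0, 0, 0, 0, 0], [0, 0, -0.02, 0, 0, 0], [0, 0, -0.05, 0, 0, 0], [0, 0, -0.06, 0, 0, 0]]' | python3 nudge.py 0.055;echo '[[0.04, -0.035, 0, 0, 0, 0], [0.08, -0.07, 0, 0, 0, 0], [0.12, -0.105, 0, 0, 0, 0], [0.1655, -0.1435, 0, 0, 0, 0], [0.1655, -0.1435, 0, 0, 0, 0]]' | python3 nudge.py 0.075; echo '[[0, 0, 0.03, 0, 0, 0], [0, 0, 0.06, 0, 0, 0], [0, 0, 0.06, 0, 0, 0], [0, 0, 0.06, 0, 0, 0]]' | python3 nudge.py; python3 - <<'E'
from h import *
im=r.snapshot('scene')
h=blob(im,'red',(394,315)); print('red',ray('scene',cen(h),.0125),cv2.contourArea(h))
cv2.imwrite('pics/s6.png',cv2.resize(im[150:350,300:500],(600,600))[...,::-1])
E
```

```text
time_s: 22.08
tool_pos: [0.4707, 0.0829, 0.129]
tcp_rot: [-0.0, 1.0, -0.002, 0.001]
wrist_force: [-0.0, 0.1, -0.5]
finger_gap: 0.055
finger_force: 0.0
time_s: 22.7
tool_pos: [0.6379, 0.2297, 0.1261]
tcp_rot: [-0.001, 1.0, -0.0, 0.0]
wrist_force: [-1.3, -0.1, 0.6]
finger_gap: 0.0752
finger_force: 0.0
time_s: 23.2
tool_pos: [0.6364, 0.2253, 0.0685]
tcp_rot: [-0.0, 1.0, -0.002, 0.0]
wrist_force: [0.0, -0.6, 0.9]
finger_gap: 0.075
finger_force: 0.0
red [0.63715087 0.22661922] 470.0
```

View pics/s6.png

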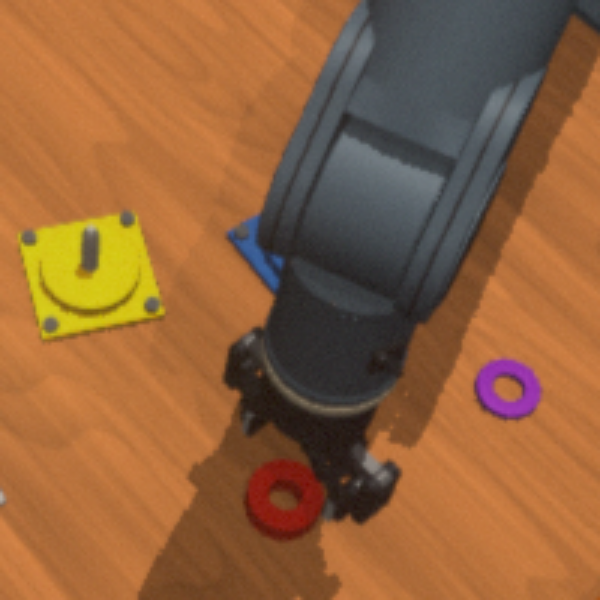

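The jaws hover over the red ring (285,498); the blue stack is hidden behind the arm. Grasp red.

```bash
echo '[[0, -0.0005, 0.03, 0, 0, 0], [0, -0.0005, 0.0495, 0, 0, 0], [0, -0.0005, 0.0495, 0, 0, 0], [0, -0.0005, 0.0495, 0, 0, 0]]' | python3 nudge.py ; echo '[[0, 0, 0, 0, 0, 0], [0, 0, 0, 0, 0, 0], [0, 0, 0, 0, 0, 0], [0, 0, 0, 0, 0, 0]]' | python3 nudge.py 0.04 40
```

```text
time_s: 23.75
tool_pos: [0.6367, 0.2262, 0.0192]
tcp_rot: [-0.0, 1.0, -0.002, 0.001]
wrist_force: [0.4, 0.0, 0.3]
finger_gap: 0.0749
finger_force: 0.0
time_s: 24.25
tool_pos: [0.6368, 0.2263, 0.0198]
tcp_rot: [-0.0, 1.0, -0.002, 0.001]
wrist_force: [-2.4, -0.0, 6.3]
finger_gap: 0.0548
finger_force: 41.3
```

```bash
echo '[[0, 0, -0.04, 0, 0, 0], [0, 0, -0.08, 0, 0, 0], [0, 0, -0.095, 0, 0, 0], [0, 0.04, -0.095, 0, 0, 0], [-0.004, 0.1, -0.095, 0, 0, 0]]' | python3 nudge.py ; echo '[[-0.003, 0.05, 0, 0, 0, 0], [-0.007, 0.1, 0, 0, 0, 0], [-0.007, 0.14, 0, 0, 0, 0], [-0.007, 0.14, 0, 0, 0, 0], [-0.007, 0.14, 0, 0, 0, 0]]' | python3 nudge.py; python3 - <<'E'
from h import *
print(r.observe()['tool_pos'])
a=cv2.resize(r.snapshot('wrist')[180:420,200:440],(400,400))
b=cv2.resize(r.snapshot('scene')[175:275,290:390],(400,400),interpolation=cv2.INTER_CUBIC)
cv2.imwrite('pics/w7.png',np.hstack([a,b])[...,::-1])
E
```

```text
time_s: 24.88
tool_pos: [0.6315, 0.1275, 0.1131]
tcp_rot: [-0.001, 1.0, -0.0, 0.0]
wrist_force: [-0.1, -0.6, -1.3]
finger_gap: 0.0548
finger_force: 42.7
time_s: 25.5
tool_pos: [0.624, -0.0131, 0.113]
tcp_rot: [-0.0, 1.0, -0.002, -0.0]
wrist_force: [0.6, 0.2, -1.0]
finger_gap: 0.0545
finger_force: 42.7
[ 0.62395632 -0.01310989  0.11300896]
```

View pics/w7.png

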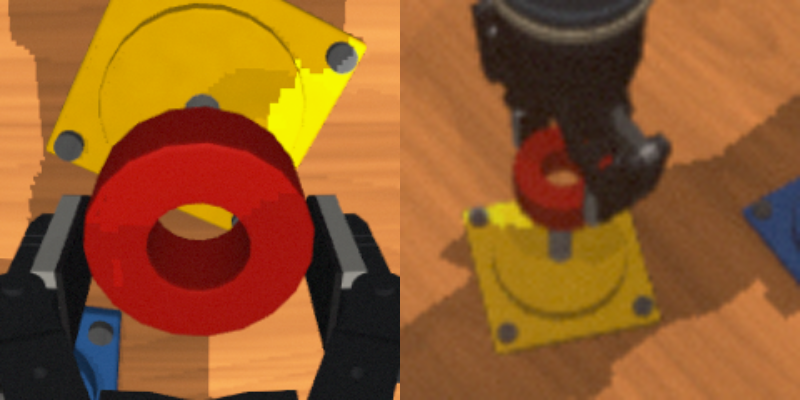

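The ring (199,245) lines up with the stud base (202,105) in the wrist view, and the scene view agrees. Lowering.

```bash
echo '[[0.001, 0, 0.03, 0, 0, 0], [0.001, 0, 0.04, 0, 0, 0], [0.001, 0, 0.055, 0, 0, 0], [0.001, 0, 0.069, 0, 0, 0], [0.001, 0, 0.069, 0, 0, 0]]' | python3 nudge.py ;echo '[[0, 0, 0.002, 0, 0, 0], [0, 0, 0.004, 0, 0, 0], [0, 0, 0.0055, 0, 0, 0], [0, 0, 0.0055, 0, 0, 0]]' | python3 nudge.py
```

```text
time_s: 26.22
tool_pos: [0.6244, -0.0138, 0.0432]
tcp_rot: [0.0, 1.0, -0.002, -0.001]
wrist_force: [-0.4, 0.4, -0.3]
finger_gap: 0.0548
finger_force: 42.7
time_s: 26.72
tool_pos: [0.6254, -0.0139, 0.0398]
tcp_rot: [-0.0, 1.0, -0.002, 0.0]
wrist_force: [-2.3, 0.2, 7.6]
finger_gap: 0.0549
finger_force: 43.4
```

```bash
echo '[[0, 0, 0, 0, 0, 0], [0, 0, 0, 0, 0, 0], [0, 0, -0.03, 0, 0, 0], [0, 0, -0.07, 0, 0, 0], [0, 0, -0.09, 0, 0, 0]]' | python3 nudge.py 0.075;echo '[[-0.035, -0.052, 0, 0, 0, 0], [-0.07, -0.104, 0, 0, 0, 0], [-0.105, -0.156, 0, 0, 0, 0], [-0.14, -0.208, 0, 0, 0, 0], [-0.17, -0.255, 0, 0, 0, 0]]' | python3 nudge.py 0.066; echo '[[-0.016, -0.026, 0, 0, 0, 0], [-0.016, -0.026, 0.03, 0, 0, 0], [-0.016, -0.026, 0.06, 0, 0, 0], [-0.016, -0.026, 0.06, 0, 0, 0], [-0.016, -0.026, 0.06, 0, 0, 0]]' | python3 nudge.py; python3 - <<'E'
from h import *
c=r.calibration('wrist'); im=r.snapshot('wrist'); p=(.439,.267,.004)
q=c['extrinsics']@[*p,1]; t=np.arctan2(np.hypot(q[0],q[1]),q[2]); u=q[:2]/np.hypot(q[0],q[1])*t*c['fx']+[c['cx'],c['cy']]
h=blob(im,'purple',u,90); print('purple',ray('wrist',cen(h),.004,c))
print(ray('scene',cen(blob(r.snapshot('scene'),'purple',(469,279))),.004), r.observe()['tool_pos'])
E
```

```text
time_s: 27.35
tool_pos: [0.6259, -0.0139, 0.1308]
tcp_rot: [-0.0, 1.0, -0.002, 0.001]
wrist_force: [0.4, 0.2, -0.3]
finger_gap: 0.0751
finger_force: 0.0
time_s: 27.98
tool_pos: [0.4548, 0.2436, 0.1289]
tcp_rot: [-0.0, 1.0, -0.002, 0.0]
wrist_force: [1.0, 0.8, -0.3]
finger_gap: 0.0663
finger_force: 0.0
time_s: 28.6
tool_pos: [0.4407, 0.268, 0.0695]
tcp_rot: [-0.0, 1.0, -0.002, 0.0]
wrist_force: [0.2, 0.1, -0.1]
finger_gap: 0.0661
finger_force: 0.0
purple [0.44039457 0.26611139]
[0.43826205 0.26720581] [0.44101746 0.26815306 0.06994384]
```

```bash
echo '[[-0.001, 0.001, 0.03, 0, 0, 0], [-0.001, 0.001, 0.05, 0, 0, 0], [-0.001, 0.001, 0.055, 0, 0, 0], [-0.001, 0.001, 0.057, 0, 0, 0], [-0.001, 0.001, 0.057, 0, 0, 0]]' | python3 nudge.py; echo '[[0, 0, 0, 0, 0, 0], [0, 0, 0, 0, 0, 0]]' | python3 nudge.py
```

```text
time_s: 29.32
tool_pos: [0.4398, 0.2672, 0.0126]
tcp_rot: [-0.0, 1.0, -0.002, 0.001]
wrist_force: [0.2, -0.1, -0.2]
finger_gap: 0.0659
finger_force: 0.0
time_s: 29.58
tool_pos: [0.4395, 0.2671, 0.0122]
tcp_rot: [-0.0, 1.0, -0.002, 0.0]
wrist_force: [-0.3, 0.0, -0.3]
finger_gap: 0.0661
finger_force: 0.0
```

```bash
echo '[[0, 0, 0, 0, 0, 0], [0, 0, 0, 0, 0, 0], [0, 0, 0, 0, 0, 0], [0, 0, 0, 0, 0, 0]]' | python3 nudge.py 0.04 35; echo '[[0, 0, -0.02, 0, 0, 0], [0, 0, -0.07, 0, 0, 0], [0, 0, -0.11, 0, 0, 0], [0, 0, -0.115, 0, 0, 0], [0.015, 0.025, -0.115, 0, 0, 0]]' | python3 nudge.py;  echo '[[0.035, 0.052, 0, 0, 0, 0], [0.07, 0.104, 0, 0, 0, 0], [0.105, 0.156, 0, 0, 0, 0], [0.14, 0.208, 0, 0, 0, 0], [0.17, 0.25, 0, 0, 0, 0]]' | python3 nudge.py; echo '[[0, 0.006, 0, 0, 0, 0], [0, 0.006, 0.02, 0, 0, 0], [0, 0.006, 0.02, 0, 0, 0], [0, 0.006, 0.02, 0, 0, 0]]' | python3 nudge.py; python3 - <<'E'
from h import *
print(r.observe()['tool_pos'])
a=cv2.resize(r.snapshot('wrist')[180:420,200:440],(400,400))
b=cv2.resize(r.snapshot('scene')[175:275,290:390],(400,400),interpolation=cv2.INTER_CUBIC)
cv2.imwrite('pics/w8.png',np.hstack([a,b])[...,::-1])
E
```

```text
time_s: 30.08
tool_pos: [0.4393, 0.267, 0.0123]
tcp_rot: [-0.0, 1.0, -0.002, 0.0]
wrist_force: [-1.7, -0.8, 8.1]
finger_gap: 0.0477
finger_force: 34.8
time_s: 30.7
tool_pos: [0.4534, 0.2437, 0.127]
tcp_rot: [-0.001, 1.0, -0.0, 0.0]
wrist_force: [0.9, 0.6, -0.6]
finger_gap: 0.0475
finger_force: 36.8
time_s: 31.32
tool_pos: [0.6236, -0.0115, 0.1256]
tcp_rot: [0.0, 1.0, -0.003, -0.001]
wrist_force: [0.5, 0.5, -1.2]
finger_gap: 0.0475
finger_force: 36.8
time_s: 31.82
tool_pos: [0.6228, -0.0141, 0.1068]
tcp_rot: [-0.0, 1.0, -0.002, -0.0]
wrist_force: [0.1, 0.2, 0.5]
finger_gap: 0.0476
finger_force: 36.8
[ 0.62283657 -0.01409775  0.10679733]
```

View pics/w8.png

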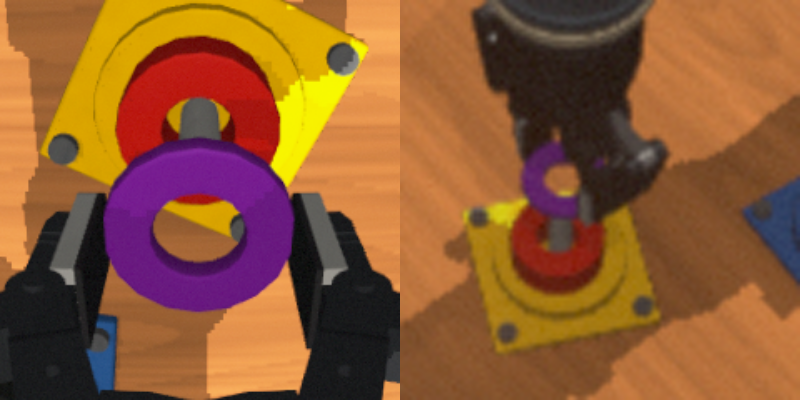

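The red isolator lies flat and centred on the yellow foot, and the purple washer is level above it. I'll shift x by +2 mm and lower to TCP z ≈ 0.057.

```bash
echo '[[0.0022, 0, 0.01, 0, 0, 0], [0.0022, 0, 0.02, 0, 0, 0], [0.0022, 0, 0.035, 0, 0, 0], [0.0022, 0, 0.045, 0, 0, 0], [0.0022, 0, 0.045, 0, 0, 0]]' | python3 nudge.py ;echo '[[0, 0, 0.002, 0, 0, 0], [0, 0, 0.004, 0, 0, 0], [0, 0, 0.006, 0, 0, 0], [0, 0, 0.006, 0, 0, 0]]' | python3 nudge.py
```

```text
time_s: 32.55
tool_pos: [0.6246, -0.0148, 0.0605]
tcp_rot: [0.0, 1.0, -0.002, -0.001]
wrist_force: [-0.2, -0.3, 1.0]
finger_gap: 0.0472
finger_force: 36.8
time_s: 33.05
tool_pos: [0.6256, -0.0148, 0.0574]
tcp_rot: [-0.0, 1.0, -0.002, 0.001]
wrist_force: [-4.7, -0.1, 14.3]
finger_gap: 0.0474
finger_force: 38.1
```

Seated. Release, rise and move aside to look.

```bash
echo '[[0, 0, 0, 0, 0, 0], [0, 0, 0, 0, 0, 0], [0, 0, -0.03, 0, 0, 0], [0, 0, -0.08, 0, 0, 0], [0, 0, -0.14, 0, 0, 0]]' | python3 nudge.py 0.07;echo '[[0, 0.06, 0, 0, 0, 0], [0, 0.12, 0, 0, 0, 0], [0, 0.18, 0, 0, 0, 0], [0, 0.2, 0, 0, 0, 0], [0, 0.2, 0, 0, 0, 0]]' | python3 nudge.py;python3 - <<'E'
from h import *
a=cv2.resize(r.snapshot('scene')[170:270,300:440],(560,400),interpolation=cv2.INTER_CUBIC)
s=r.snapshot('side'); b=cv2.resize(s[190:330,280:380],(240,336),interpolation=cv2.INTER_CUBIC)
b=cv2.copyMakeBorder(b,0,64,0,0,cv2.BORDER_CONSTANT)
cv2.imwrite('pics/w9.png',np.hstack([a,b])[...,::-1])
E
```

```text
time_s: 33.67
tool_pos: [0.6246, -0.0149, 0.1963]
tcp_rot: [0.0, 1.0, -0.002, -0.001]
wrist_force: [1.4, -0.4, 0.2]
finger_gap: 0.0702
finger_force: 0.0
time_s: 34.3
tool_pos: [0.624, -0.2164, 0.1954]
tcp_rot: [0.0, 1.0, -0.004, -0.0]
wrist_force: [-0.1, 1.0, -0.9]
finger_gap: 0.0705
finger_force: 0.0
```

View pics/w9.png

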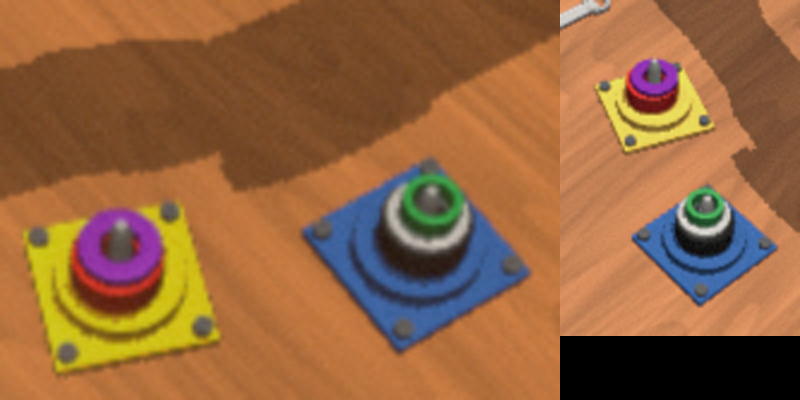

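Both stacks stand flat and centred: purple on red at (118,250), and green on steel on black at (432,215). Handing in.

```bash
python3 -c "
from cell import r
print(r.job_done())"
```

```text
the job is handed in; nothing more can be done
None
```

The job is handed in at about 34 s of the 112 s allowed: black isolator, steel washer and green collar on the blue foot, red isolator and purple washer on the yellow foot. All look flat and centred in the last pictures, and the gripper is clear; the hand-in returned no verdict.

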